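# Dispense two ointment jars from the gravity rack

## Robot

A 6-joint arm with a two-finger parallel gripper is mounted at the origin on a cart in front of the work surface, level with it; the furniture and walls round the work are solid. World frame = base frame: x ahead of the robot, y to its left, z up, the work surface at z = 0. Lengths are in m, angles in rad, forces in N, time in s.
With the tool pointing down it reaches from about 0.375 to 0.9 m from the base axis. Payload 3.1 kg.
Tool frame: the origin (TCP) lies at the very end of the fingers, on their centre line; the grasp point (between the pads) lies 19 mm behind it; z points along the fingers, y is the direction in which the jaws open and shut (so a half turn about z gives the same grasp; the last joint's range is limited). The gripper opens to 87 mm and grips with 3 to 60 N. Pads are 19 mm wide; open, the fingers measure 117 mm over their backs; the gripper's body (75 mm by 190 mm) begins 51 mm behind the grasp point.
Start: joints at [0.932, 0.527, 1.433, -0, 1.181, -0.178], TCP at [0.277, 0.56, 0.183] pointing down, gripper open.
Joint ranges: [-3.08, 3.08], [-0.75, 2.2], [0.22, 2.44], [-1.43, 4.57], [0, 2.65], [-2.85, 2.85]. Speed limits (rad/s): [2.79, 2.79, 3.14, 3.14, 3.14, 3.14].

## Interface

Orientations are given as a unit quaternion [x, y, z, w].
In Python, from rig import robot gives the robot as it stands. The module is installed in compiled form; this text tells all that it offers.
- The arm moves only by the tool send_rows, never from a script. Its argument "deltas" is a list of rows, each an object of numbers: "tx", "ty", "tz": the shift along the tool's x, y, z in cm; "rx", "ry", "rz": the turn, a rotation vector about the tool's x, y, z in rad. A call has 1 to 5 rows; each row is the pose to reach, as a shift and turn from the pose commanded when the call began, along the tool's axes at that moment; what a row does not reach only later rows make up. A row lasts 1/12 s, in which the tool goes at most 41.7 mm and 7.16 degrees, less where a joint would pass 70% of its speed; a pose out of reach is approached as far as the arm can. A call with a gripper value outside its range is refused whole. "claw" is the finger opening in cm, from 0 to 8.7, set as the call begins (left out, the last holds). The fingers move at their own pace and stop on an object; "squeeze" is the grip in N (left out, the last holds). Time passes only in rows, so rows that repeat a pose let the fingers close. It gives the time, the measured TCP pose, the force and the opening at its end, in the units of the state.
- robot.get_obs(): the state, without advancing time (a new reading comes with each control period).
- robot.camera(name): name is "scene" or "side" or "wrist"; returns a dict with "color" (420x560x3 uint8, red, green, blue), "z_map" (420x560 float32, m along the optical axis (not along the pixel's ray), 0 where there is no reading), "intrinsics" (3x3 intrinsics, pixels), "R" (3x3) and "t" (3): a world point X has camera coordinates R X + t; the wrist camera has in their place "tool_from_camera" (4x4, takes a point from camera to tool coordinates, whose origin is the TCP and whose axes are the flange's). Camera axes: x right, y down, z forward; pixel columns grow to the right and rows downward; lengths in m; the calibration is good to about 2 mm. A picture is of the moment at which its call begins: read the wrist's pose just before it.
- robot.hand_in(): hands the job in, once; it reports no verdict.
Trained networks look in the newest picture that a camera, given by its name, has taken for a name from the list of things; names that differ only in an ending like _2 or _b are one class to them, and where a whole thing is asked for, a point or a joint stands for the part that bears it (a point fixed in the world has none). Each returns a list of dicts, best first, with "p" (0 to 1); they miss things now and then, are a little off and sometimes report something else, mostly with a low value. They report only what shows in the picture. A call takes as long as a camera call. They do not tell look-alikes from the thing itself.
- robot.outline_of(label, camera): "pixels" (420x560 bool, what is visible of it) and "xy" ([column, row] in pixels, amid what is visible of it).
- robot.tip_of(label, camera): "xy" ([column, row] in pixels: a listed point, or the origin of a listed thing).
The state is a dict: "time": time; "q": joint angles; "joint_velocities": joint speeds; "joint_torque": joint torques, N m; "position": TCP position; "tool_rot": TCP orientation; "ft_force": force on the tool from outside, world axes, zero at the start; "moment": the same for the moment, N m; "grip_width": finger opening in m.
Only numpy, scipy, OpenCV 4.12 (cv2) and the standard library are available. Lean on these libraries where they do the work, as an engineer would, in place of code of your own. Each camera call takes 0.05 s, during which the arm holds its last target.

## Task

Dispense two gold-lidded ointment jars, one at a time, from the rack that holds them: with the fingertips press its black pad right down so that the gate at the other end of the rocker lifts and the front jar rolls out into the pick-up trough, let the pad come all the way up so that the next jar moves up to the gate, then press and release it once more. The third jar must stay waiting behind the closed gate. Do not touch any of the jars, leave the rack with the white-lidded jar alone, and do not disturb the syrup bottle standing beside them.

Things in the scene. Friction and masses are not known exactly. Their poses are not given: they have to be found in the camera images.
- gold_rack: white gravity rack of the gold-lidded jars, fixed, 63 mm wide, 277 long, sides clear. Origin on the worktop under the front jar; x uphill, away from the robot's side; y across; z up. In its frame (mm): jars lie across a track falling 10 deg to -x; gate at x -31; open trough from x -40 to its lip at x -140; rear end x 137. Blue rocker turns on a rod along y at x -16, z 95, plates to z 110
- white_rack: white gravity rack of the white-lidded jar, fixed, 67 mm wide, 294 long, sides clear. Origin on the worktop under the front jar; x uphill, away from the robot's side; y across; z up. In its frame (mm): jars lie across a track falling 10 deg to -x; gate at x -33; open trough from x -40 to its lip at x -148; rear end x 146. Blue rocker turns on a rod along y at x -17, z 100, plates to z 115
- gold_pad (a point): middle of the top of the black ribbed press pad (36 mm long, 44 wide) on the uphill end of gold_rack's rocker; moves with it. In the rack's frame (mm): x 13, z 134 at rest, when the pad slopes 44 deg (uphill edge higher); x 31, z 104 pressed right down, when it is level. It swings about the rod on a 48 mm radius, so it moves uphill as it goes down
- gold_rocker (a joint): angle of gold_rack's rocker, rad: 0 at rest (pad up, gate down), 0.74 pressed right down to its stop. A spring lifts the pad: about 3 N starts it, about 5 N holds it down. The gate frees the front jar only from about 0.68; a separator blade on the rocker then holds back the next, which rolls up to the gate when the pad is let up: one full press, one jar
- white_pad (a point): middle of the top of the black ribbed press pad (36 mm long, 44 wide) on the uphill end of white_rack's rocker; moves with it. In the rack's frame (mm): x 12, z 138 at rest, when the pad slopes 44 deg (uphill edge higher); x 30, z 108 pressed right down, when it is level. It swings about the rod on a 48 mm radius, so it moves uphill as it goes down
- white_rocker (a joint): angle of white_rack's rocker, rad: 0 at rest (pad up, gate down), 0.74 pressed right down to its stop. A spring lifts the pad: about 3 N starts it, about 5 N holds it down. The gate frees the front jar only from about 0.68; a separator blade on the rocker then holds back the next, which rolls up to the gate when the pad is let up: one full press, one jar
- gold_1_mid (a point): middle of the first (front, at the gate) ointment jar in gold_rack: round, 50 mm diameter, 46 mm long, with a gold lid and blue-and-white body, lying on its side across the rack; the waiting front jar's middle is at x -4, z 61 mm in the rack's frame, dispensed ones rest at about x -115 and -64, z 50 to 56
- gold_2_mid (a point): middle of the second ointment jar in gold_rack: round, 50 mm diameter, 46 mm long, with a gold lid and blue-and-white body, lying on its side across the rack; the waiting front jar's middle is at x -4, z 61 mm in the rack's frame, dispensed ones rest at about x -115 and -64, z 50 to 56
- gold_3_mid (a point): middle of the third (rearmost) ointment jar in gold_rack: round, 50 mm diameter, 46 mm long, with a gold lid and blue-and-white body, lying on its side across the rack; the waiting front jar's middle is at x -4, z 61 mm in the rack's frame, dispensed ones rest at about x -115 and -64, z 50 to 56
- white_1_mid (a point): middle of the only ointment jar in white_rack: round, 54 mm diameter, 47 mm long, with a white lid and white body, lying on its side across the rack; its middle is at x -4, z 63 mm in the rack's frame
- syrup_mid (a point): middle of a white syrup bottle with a lilac cup over its cap, standing on the worktop, 44 mm diameter, 120 mm tall; a bystander
Mind the look-alikes: they are no part of the job. What is shaped like the part that bears gold_3_mid but pink or red is not meant. What is shaped like the part that bears gold_2_mid but red is not meant.

How it is judged:
On the way, in this order (a step that is already met when the one before it is completed fails the run):
1. the pad is pressed and the first gold-lidded jar has rolled out past the lifted gate (value of joint gold_rocker above 0.3 rad and x of gold_1_mid in the frame of gold_rack below -0.04 m).
2. the pad is let up again and the second jar has moved up to the closed gate (value of joint gold_rocker below 0.06 rad and x of gold_2_mid in the frame of gold_rack between -0.014 and 0.006 m), for 0.2 s.
3. the pad is pressed again and the second jar has rolled out past the lifted gate (value of joint gold_rocker above 0.3 rad and x of gold_2_mid in the frame of gold_rack below -0.04 m).
At the end, for the whole second after the job is handed in: Two gold-lidded jars lie at rest in their trough (middles 50-135 mm downhill of the rack origin); rocker up (< 0.06 rad); third jar at the gate (within 10 mm of the first's start); the other rocker up, its jar within 15 mm and the syrup bottle within 30 mm of their starts (value of joint each of gold_rocker, white_rocker below 0.06 rad and x of gold_1_mid in the frame of gold_rack between -0.135 and -0.05 m and z of gold_1_mid in the frame of gold_rack between 0.035 and 0.07 m and linear speed of each of gold_1, gold_2, gold_3 below 0.03 m/s and x of gold_2_mid in the frame of gold_rack between -0.135 and -0.05 m and z of gold_2_mid in the frame of gold_rack between 0.035 and 0.07 m and x of gold_3_mid in the frame of gold_rack between -0.014 and 0.006 m and distance of white_1_mid from where it was at the start of the episode below 0.015 m and distance of syrup_mid from where it was at the start of the episode below 0.03 m); the robot touches nothing.
It fails at once if a jar is touched by the fingers or the arm (contact force between any of the fingers, the arm and gold_1 above 0.5 N or contact force between any of the fingers, the arm and gold_2 above 0.5 N or contact force between any of the fingers, the arm and gold_3 above 0.5 N or contact force between any of the fingers, the arm and white_1 above 0.5 N).
It fails at once if a jar is lifted off its rack (z of any of gold_1_mid, gold_2_mid, gold_3_mid in the frame of gold_rack above 0.115 m or z of white_1_mid in the frame of white_rack above 0.115 m).
It fails at once if the third gold-lidded jar gets past the gate (x of gold_3_mid in the frame of gold_rack below -0.035 m).
It fails at once if the rocker or the jar of the white-lidded rack is moved (value of joint white_rocker above 0.12 rad or distance of white_1_mid from where it was at the start of the episode above 0.02 m).
It fails at once if the syrup bottle is pushed away (distance of syrup_mid from where it was at the start of the episode above 0.03 m).
It also fails if it takes over 35 s, if anything falls off the work surface, if the arm or the gripper's body presses on something with over 40 N, if the wrist force passes 120 N, or if a joint passes its speed limit or range.

## Working session

There is one attempt and no reset: what is moved stays moved. The work goes in short steps, Python scripts to look and compute and a tool call to move; the robot and the scene stay as the last step left them, time stands still between calls to the robot, and variables do not carry over. Pictures are saved under pics/ and viewed, and the job is handed in when it is done.

Besides the shell and the picture viewer there is one more tool, called as name(argument=value, ...) on one line, values as JSON. send_rows: Moves the arm, as the interface text tells. Its arguments: {"type":"object","properties":{"deltas":{"type":"array","items":{"type":"object","properties":{"tx":{"type":"number"},"ty":{"type":"number"},"tz":{"type":"number"},"rx":{"type":"number"},"ry":{"type":"number"},"rz":{"type":"number"}}}},"claw":{"type":"number"},"squeeze":{"type":"number"}},"required":["deltas"]}

```bash
mkdir -p pics; cat > h.py <<'E'
import numpy as np,cv2
from rig import robot
def save(c,n):
    cv2.imwrite('pics/'+n+'.png',cv2.cvtColor(c['color'],cv2.COLOR_RGB2BGR))
def w(c,u,v,z=None):
    u=float(u);v=float(v)
    if z is None:
        p=c['z_map'][int(v)-2:int(v)+3,int(u)-2:int(u)+3];p=p[p>0];z=np.median(p)
    K=c['intrinsics'];x=z*np.array([(u-K[0,2])/K[0,0],(v-K[1,2])/K[1,1],1])
    return c['R'].T@(x-c['t'])
def cloud(c):
    K=c['intrinsics'];v,u=np.mgrid[0:420,0:560];z=c['z_map']
    x=np.stack([(u-K[0,2])/K[0,0]*z,(v-K[1,2])/K[1,1]*z,z],-1)
    return (x-c['t'])@c['R']
E
python3 - <<'E'
from h import *
print(robot.get_obs())
for n in('scene','side'):
    c=robot.camera(n);save(c,n+'0')
    print(n,'cam',-c['R'].T@c['t'])
    for l in('gold_rack','white_rack','gold_pad','white_pad','gold_1_mid','white_1_mid','syrup_mid'):
        for r in robot.tip_of(l,n)[:4]:
            try:print(l,np.round(r['p'],2),np.round(r['xy']),w(c,*r['xy']).round(3))
            except Exception as e:print(l,r,e)
E
```

```text
{'time': 0.0, 'q': array([ 9.32498559e-01,  5.28481377e-01,  1.43390225e+00,  1.49235111e-05,
        1.18136936e+00, -1.78507482e-01]), 'joint_velocities': array([ 0.00022677,  0.00068313, -0.00096918, -0.00032724, -0.00051754,
       -0.00019583]), 'joint_torque': array([-1.31009187e-05, -4.40034413e+01, -1.76597017e+01,  6.32761046e-02,
        5.81085496e-02, -1.56963183e-04]), 'position': array([0.27683364, 0.55944377, 0.18226239]), 'tool_rot': array([ 2.27878059e-01,  9.73689079e-01, -9.88589939e-04, -4.35314221e-04]), 'ft_force': array([ 0.54349524, -0.23258918,  0.12352891]), 'moment': array([ 0.04262098, -0.00059792, -0.00456697]), 'grip_width': 0.08681946405265345}
scene cam [-0.08452157 -0.05007948  0.97547643]
gold_rack 0.95 [292. 224.] [0.545 0.233 0.03 ]
white_rack 0.85 [234. 229.] [0.463 0.364 0.035]
gold_pad 0.85 [296. 187.] [0.586 0.24  0.135]
white_pad 0.67 [224. 195.] [0.488 0.394 0.134]
gold_1_mid 0.62 [299. 208.] [0.553 0.218 0.096]
white_1_mid 0.7 [228. 217.] [0.461 0.372 0.086]
syrup_mid 0.68 [172. 222.] [0.389 0.494 0.088]
syrup_mid 0.61 [229. 215.] [0.465 0.371 0.09 ]
side cam [ 0.17109436 -0.63976613  0.54505219]
gold_rack 0.73 [292. 250.] [0.556 0.193 0.031]
white_rack 0.86 [239. 234.] [0.479 0.38  0.003]
gold_pad 0.57 [293. 203.] [0.583 0.249 0.131]
gold_pad 0.2 [322. 215.] [0.664 0.241 0.086]
white_pad 0.89 [242. 189.] [0.494 0.383 0.135]
gold_1_mid 0.51 [290. 229.] [0.559 0.208 0.081]
white_1_mid 0.45 [236. 212.] [0.465 0.349 0.085]
syrup_mid 0.94 [202. 204.] [0.404 0.48  0.067]
```

```bash
python3 - <<'E'
import cv2
for n in('scene0','side0'):
    i=cv2.imread(f'pics/{n}.png')
    cv2.imwrite(f'pics/{n}z.png',cv2.resize(i[110:320,130:410],None,fx=2.8,fy=2.8,interpolation=cv2.INTER_CUBIC))
E
```

```text
(no output)
```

View pics/scene0.png

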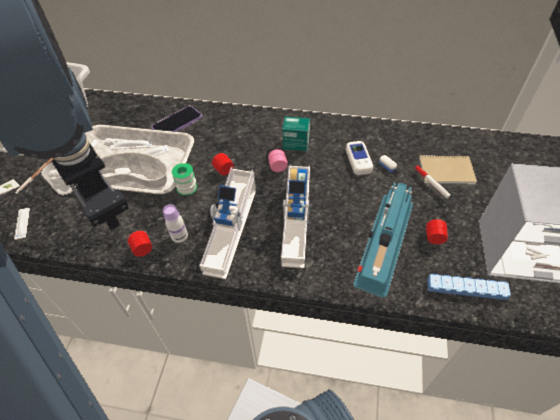

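```bash
sleep 1
```

```text
(no output)
```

View pics/scene0z.png

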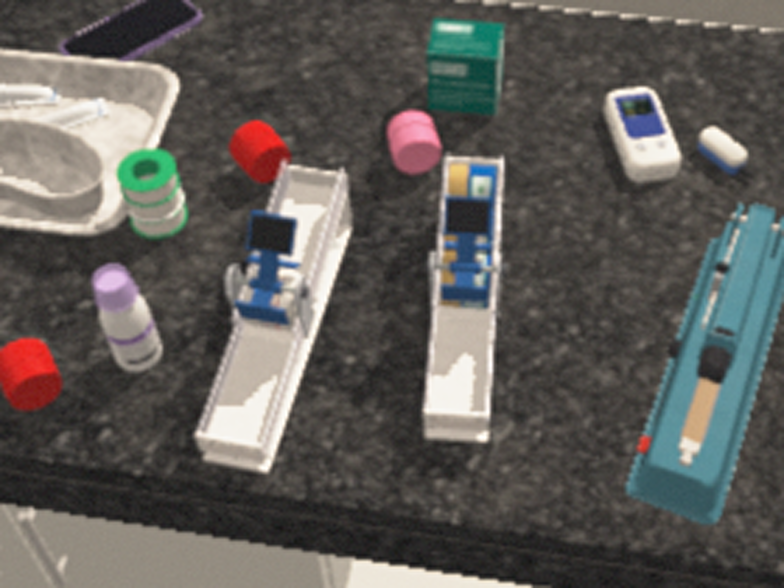

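View pics/side0z.png

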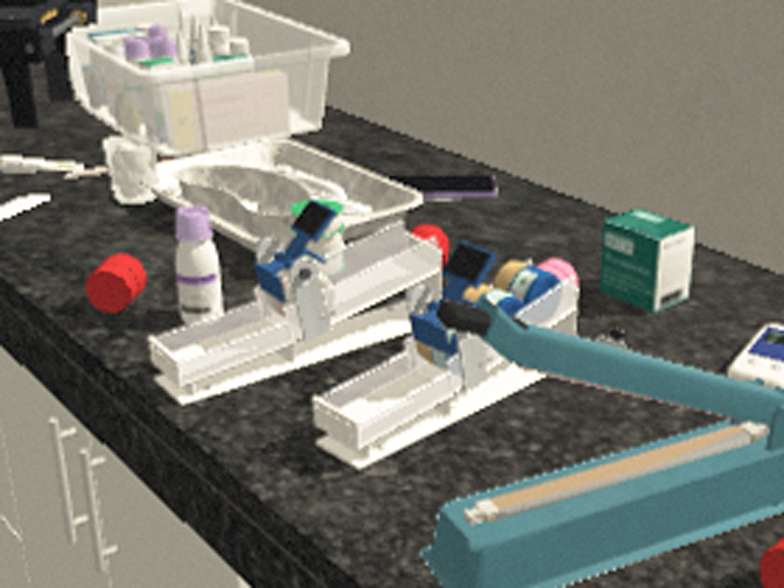

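```bash
python3 - <<'E'
from h import *
for n in('scene','side'):
    c=robot.camera(n);P=cloud(c)
    m=robot.outline_of('gold_rack',n)[0]['pixels']; vis=c['color'].copy(); vis[m]=vis[m]//2+np.array([127,0,0],np.uint8)
    m=cv2.erode(m.astype(np.uint8),np.ones((2,2)))>0
    p=P[m&(c['z_map']>0)];p=p[(p[:,2]>0.012)&(p[:,2]<.16)]
    p=p[np.linalg.norm(p[:,:2]-[.56,.235],axis=1)<.25]
    r=cv2.minAreaRect((p[:,:2]*1000).astype(np.float32));print(n,r,cv2.boxPoints(r).round(),len(p))
    g=[o for o in robot.outline_of('gold_pad',n)][:1]
    for o in g:
        m=o['pixels'];vis[m]=[0,255,0]
        hsv=c['color'].max(-1)<70
        p=P[m&hsv&(c['z_map']>0)];print('pad',o['p'],o['xy'],len(p),np.median(p,0).round(4),p.mean(0).round(4),p.min(0).round(3),p.max(0).round(3))
        q=p-np.median(p,0);q=q[np.linalg.norm(q,axis=1)<.035]
        print('normal',np.linalg.svd(q-q.mean(0))[2][2])
    cv2.imwrite('pics/m'+n+'.png',cv2.resize(vis[110:320,130:410,::-1],None,fx=2.8,fy=2.8))
E
```

```text
scene ((570.665283203125, 231.844482421875), (283.646728515625, 68.84928894042969), 23.741737365722656) [[427. 206.]
 [455. 143.]
 [714. 257.]
 [687. 320.]] 1652
pad 0.74 [296.5, 194.2] 154 [0.5864 0.2389 0.1339] [0.5864 0.2389 0.1339] [0.572 0.22  0.121] [0.601 0.259 0.145]
normal [ 0.66493027  0.25476554 -0.70211271]
side ((572.4256591796875, 229.4585723876953), (285.01800537109375, 66.79524993896484), 18.52756690979004) [[427. 216.]
 [448. 153.]
 [718. 243.]
 [697. 306.]] 1826
pad 0.91 [290.5, 211.4] 146 [0.5877 0.2375 0.1324] [0.5913 0.2477 0.1276] [ 0.45  -0.011 -0.003] [0.737 0.578 0.219]
normal [-0.65005837 -0.2257018   0.72559135]
```

View pics/mscene.png

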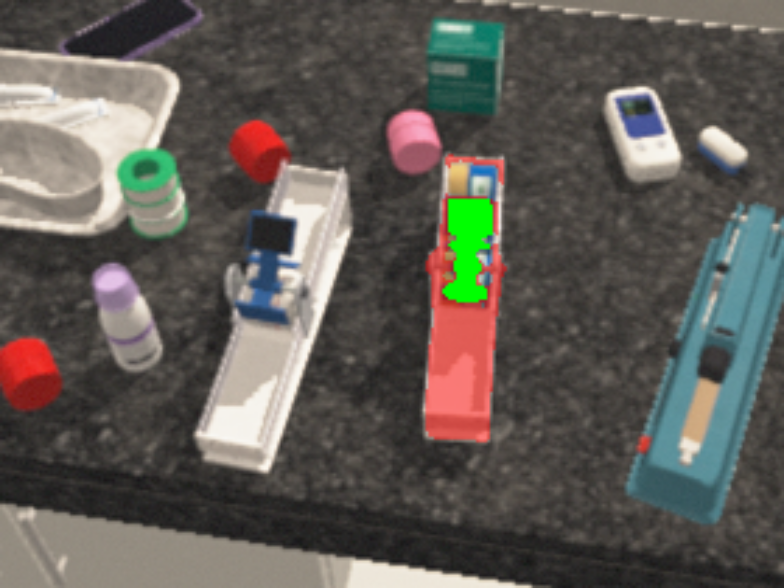

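```bash
python3 - <<'E'
from h import *
for n in('scene','side'):
    c=robot.camera(n);P=cloud(c);ok=(c['z_map']>0)
    for (x0,x1,y0,y1) in [(.4,.56,.05,.4),(.56,.7,.05,.19),(.56,.7,.28,.4),(.7,.8,.1,.4),(.35,.5,.4,.6),(.5,.7,.4,.6)]:
        m=ok&(P[...,0]>x0)&(P[...,0]<x1)&(P[...,1]>y0)&(P[...,1]<y1)
        q=P[m];i=np.argsort(q[:,2])[-5] if len(q)>5 else 0
        print(n,(x0,x1,y0,y1),len(q),q[i].round(3) if len(q) else '')
from scipy.spatial.transform import Rotation as R
o=robot.get_obs();p=o['position'];Q=R.from_quat(o['tool_rot'])
yaw=np.deg2rad(20.5);pad=np.array([.587,.238,.134]);u=np.array([np.cos(yaw),np.sin(yaw),0])
tgt=pad+u*.017;tgt[2]=.175
print(tgt)
T=np.column_stack([np.cross(u,[0,0,-1]),u,[0,0,-1]])
print('d cm',Q.inv().apply(tgt-p)*100,'rot',(Q.inv()*R.from_matrix(T)).as_rotvec(), o['time'])
E
```

```text
scene (0.4, 0.56, 0.05, 0.4) 13375 [0.503 0.392 0.15 ]
scene (0.56, 0.7, 0.05, 0.19) 2410 [0.656 0.181 0.006]
scene (0.56, 0.7, 0.28, 0.4) 1568 [0.658 0.281 0.104]
scene (0.7, 0.8, 0.1, 0.4) 2192 [0.702 0.27  0.082]
scene (0.35, 0.5, 0.4, 0.6) 3553 [0.495 0.408 0.147]
scene (0.5, 0.7, 0.4, 0.6) 2952 [0.502 0.406 0.148]
side (0.4, 0.56, 0.05, 0.4) 10609 [0.512 0.372 0.146]
side (0.56, 0.7, 0.05, 0.19) 1380 [0.687 0.142 0.002]
side (0.56, 0.7, 0.28, 0.4) 417 [0.648 0.281 0.098]
side (0.7, 0.8, 0.1, 0.4) 753 [0.701 0.249 0.087]
side (0.35, 0.5, 0.4, 0.6) 1486 [0.491 0.403 0.139]
side (0.5, 0.7, 0.4, 0.6) 827 [0.608 0.441 0.096]
[0.60292343 0.24395353 0.175     ]
d cm [-43.20720042 -13.88031799   0.82553489] rot [7.09088939e-06 1.20416420e-05 7.53184371e-01] 1.2
```

send_rows(deltas=[{"tz":-3.5},{"tx":-3.5,"ty":-1.1,"tz":-3.5,"rz":0.12},{"tx":-7,"ty":-2.2,"tz":-3.5,"rz":0.24},{"tx":-10.5,"ty":-3.4,"tz":-3.5,"rz":0.36},{"tx":-14,"ty":-4.5,"tz":-3.5,"rz":0.48}], claw=0)

```text
schema error: expected keys tx, ty, tz, rx, ry, rz
```

```bash
cat > t.py <<'E'
from h import *
import sys
from scipy.spatial.transform import Rotation as R
xo=float(sys.argv[1]);z=float(sys.argv[2])
o=robot.get_obs();p=o['position'];Q=R.from_quat(o['tool_rot'])
yaw=np.deg2rad(20.5);pad=np.array([.587,.238,.134]);u=np.array([np.cos(yaw),np.sin(yaw),0])
tgt=pad+u*xo;tgt[2]=z
T=np.column_stack([np.cross(u,[0,0,-1]),u,[0,0,-1]])
print('pos',p.round(4),o['ft_force'].round(2),o['grip_width'],o['q'].round(2))
print('d cm',(Q.inv().apply(tgt-p)*100).round(2),'rot',(Q.inv()*R.from_matrix(T)).as_rotvec().round(3), o['time'])
E
python3 t.py .017 .215
```

```text
pos [0.2773 0.5601 0.1832] [ 0.91 -0.47  0.15] 0.08673353086198228 [ 0.93  0.53  1.43 -0.    1.18 -0.18]
d cm [-43.21 -13.88  -3.17] rot [0.    0.    0.753] 1.2
```

send_rows(deltas=[{"tx":0,"ty":0,"tz":-3.5,"rx":0,"ry":0,"rz":0},{"tx":-3.5,"ty":-1.1,"tz":-3.5,"rx":0,"ry":0,"rz":0.12},{"tx":-7,"ty":-2.2,"tz":-3.5,"rx":0,"ry":0,"rz":0.24},{"tx":-10.5,"ty":-3.4,"tz":-3.5,"rx":0,"ry":0,"rz":0.36},{"tx":-14,"ty":-4.5,"tz":-3.5,"rx":0,"ry":0,"rz":0.48}], claw=0)

```text
time: 1.62
position: [0.3835, 0.4567, 0.2186]
tool_rot: [0.455, 0.891, 0.0, 0.0]
ft_force: [-0.5, 0.7, 1.0]
grip_width: 0.0617
```

```bash
python3 t.py .017 .215
```

```text
pos [0.3835 0.4567 0.2186] [-0.48  0.67  0.98] 0.061719388409601096 [ 0.69  0.45  1.47 -0.    1.22  0.06]
d cm [-30.1    5.32   0.36] rot [ 0.001 -0.     0.268] 1.6167
```

send_rows(deltas=[{"tx":-3.6,"ty":0.6,"tz":0,"rx":0,"ry":0,"rz":0.12},{"tx":-7.2,"ty":1.3,"tz":0,"rx":0,"ry":0,"rz":0.27},{"tx":-10.8,"ty":1.9,"tz":0,"rx":0,"ry":0,"rz":0.27},{"tx":-14.4,"ty":2.6,"tz":0,"rx":0,"ry":0,"rz":0.27},{"tx":-18,"ty":3.2,"tz":0,"rx":0,"ry":0,"rz":0.27}])

```text
time: 2.03
position: [0.5161, 0.3298, 0.2184]
tool_rot: [0.569, 0.823, 0.0, 0.0]
ft_force: [0.5, 0.7, -0.4]
grip_width: 0.0284
```

```bash
python3 t.py .017 .215
```

```text
pos [0.5161 0.3298 0.2184] [ 0.49  0.75 -0.42] 0.028419113587958063 [0.39 0.47 1.43 0.   1.24 0.03]
d cm [-11.1    5.09   0.34] rot [ 0.    -0.     0.003] 2.0333
```

send_rows(deltas=[{"tx":-3.6,"ty":1.7,"tz":0,"rx":0,"ry":0,"rz":0},{"tx":-7.2,"ty":3.4,"tz":0,"rx":0,"ry":0,"rz":0},{"tx":-11.1,"ty":5.1,"tz":0,"rx":0,"ry":0,"rz":0},{"tx":-11.1,"ty":5.1,"tz":1,"rx":0,"ry":0,"rz":0},{"tx":-11.1,"ty":5.1,"tz":2,"rx":0,"ry":0,"rz":0}])

```text
time: 2.45
position: [0.6042, 0.2432, 0.1983]
tool_rot: [0.57, 0.821, 0.001, 0.001]
ft_force: [-1.5, 0.2, 0.1]
grip_width: 0.0014
```

```bash
python3 t.py .017 .165; python3 - <<'E'
from h import *
for n in('scene','side'):
    c=robot.camera(n)
    i=c['color'][110:320,200:410,::-1]
    cv2.imwrite(f'pics/{n}1.png',cv2.resize(i,None,fx=2.8,fy=2.8,interpolation=cv2.INTER_CUBIC))
E
```

```text
pos [0.6042 0.2432 0.1983] [-1.47  0.2   0.06] 0.0014470551933852098 [ 0.21  0.55  1.35  0.    1.24 -0.15]
d cm [ 0.12 -0.1   3.33] rot [ 0.002  0.    -0.001] 2.45
```

View pics/scene1.png

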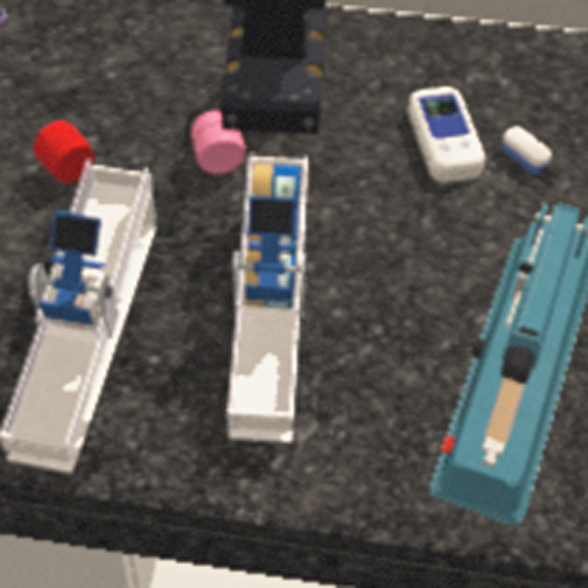

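View pics/side1.png

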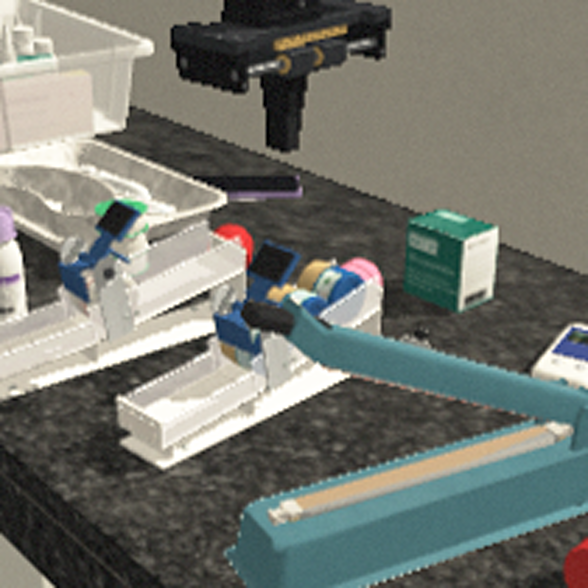

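```bash
python3 - <<'E'
from h import *
o=robot.get_obs();p=o['position']
for n in('scene','side'):
    c=robot.camera(n)
    for X in (p,p+[0,0,.07],[.587,.238,.134]):
        x=c['R']@X+c['t'];x=c['intrinsics']@x;print(n,x[:2]/x[2])
c=robot.camera('wrist');save(c,'w1');print(c['tool_from_camera'].round(3))
E
```

```text
scene [296.59078989 165.94386261]
scene [296.84465085 144.983978  ]
scene [296.9731602  186.87455062]
side [299.59314168 177.73263431]
side [299.98407969 149.82464279]
side [295.99239032 202.83775164]
[[-0.    -0.968 -0.249  0.068]
 [ 1.     0.    -0.001  0.   ]
 [ 0.001 -0.249  0.968 -0.202]
 [ 0.     0.     0.     1.   ]]
```

View pics/w1.png

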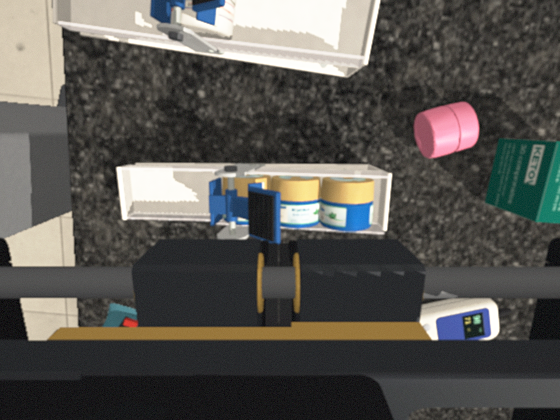

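```bash
python3 - <<'E'
from h import *
o=robot.get_obs();print(o['position'],o['grip_width'],o['time'])
for n in('scene','side'):
    c=robot.camera(n);P=cloud(c)
    m=(c['z_map']>0)&(P[...,2]>.165)&(np.linalg.norm(P[...,:2]-[.604,.243],axis=-1)<.2)
    q=P[m];print(n,len(q),q[q[:,2].argsort()[:400:25]].round(3))
    save(c,n+'2')
c=robot.camera('side');
for v in range(150,185,3): print(v,c['color'][v,300],w(c,300,v).round(3))
E
```

```text
[0.60055322 0.24668543 0.19824492] 0.0009029372765374474 2.7
scene 4846 [[0.528 0.202 0.307]
 [0.516 0.227 0.31 ]
 [0.533 0.183 0.313]
 [0.508 0.249 0.315]
 [0.512 0.241 0.317]
 [0.519 0.221 0.319]
 [0.517 0.227 0.321]
 [0.522 0.211 0.323]
 [0.522 0.216 0.324]
 [0.581 0.206 0.326]
 [0.617 0.224 0.328]
 [0.631 0.23  0.33 ]
 [0.626 0.221 0.33 ]
 [0.566 0.266 0.331]
 [0.595 0.215 0.331]
 [0.56  0.27  0.332]]
side 8213 [[0.591 0.255 0.236]
 [0.593 0.241 0.243]
 [0.592 0.25  0.247]
 [0.613 0.239 0.253]
 [0.612 0.239 0.258]
 [0.611 0.237 0.263]
 [0.605 0.24  0.268]
 [0.599 0.234 0.273]
 [0.61  0.239 0.278]
 [0.605 0.236 0.281]
 [0.607 0.239 0.285]
 [0.61  0.24  0.289]
 [0.584 0.246 0.293]
 [0.622 0.244 0.297]
 [0.578 0.227 0.303]
 [0.682 0.256 0.308]]
150 [15 17 18] [0.595 0.236 0.268]
153 [18 16 18] [0.595 0.237 0.261]
156 [21 23 21] [0.596 0.237 0.253]
159 [23 22 24] [0.596 0.237 0.246]
162 [75 71 63] [0.597 0.24  0.237]
165 [135 130 116] [ 1.53   2.163 -0.459]
168 [64 63 54] [ 0.893  0.848 -0.001]
171 [52 53 48] [ 0.878  0.819 -0.003]
174 [26 26 26] [0.85  0.76  0.007]
177 [24 26 24] [0.834 0.727 0.008]
180 [95 81 99] [0.826 0.709 0.003]
183 [60 58 54] [ 0.817  0.69  -0.001]
```

View pics/side2.png

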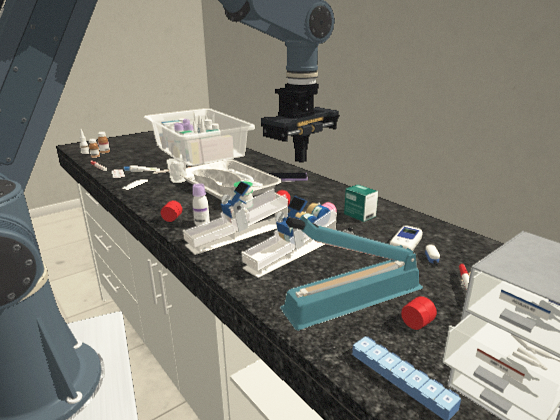

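send_rows(deltas=[{"tx":-0.3,"ty":0.1,"tz":1.0,"rx":0,"ry":0,"rz":0},{"tx":-0.3,"ty":0.1,"tz":2.2,"rx":0,"ry":0,"rz":0},{"tx":-0.3,"ty":0.1,"tz":3.3,"rx":0,"ry":0,"rz":0},{"tx":-0.3,"ty":0.1,"tz":4.3,"rx":0,"ry":0,"rz":0},{"tx":-0.3,"ty":0.1,"tz":4.3,"rx":0,"ry":0,"rz":0}])

```text
time: 3.27
position: [0.6013, 0.2422, 0.1515]
tool_rot: [0.569, 0.823, -0.002, -0.002]
ft_force: [-0.6, -0.2, -0.6]
grip_width: 0.0004
```

```bash
cat > s.py <<'E'
from h import *
import sys
o=robot.get_obs();print(o['position'].round(4),o['ft_force'].round(2),o['grip_width'].round(4),o['time'])
c=robot.camera('side');P=cloud(c)
m=(c['z_map']>0)&(P[...,2]>.11)&(np.linalg.norm(P[...,:2]-[.604,.243],axis=-1)<.08)&(c['color'].max(-1)<60)
i=c['color'][150:270,210:370,::-1]
a=cv2.resize(i,None,fx=5,fy=5,interpolation=cv2.INTER_CUBIC)
cv2.imwrite(f'pics/{sys.argv[1]}.png',a)
q=P[m];print(q[q[:,2].argsort()[:300:20]].round(3))
E
python3 s.py s3; python3 t.py .017 .165
```

```text
pos [0.6013 0.2422 0.1515] [-0.6  -0.16 -0.61] 0.00044609592074019717 [ 0.21  0.6   1.4  -0.    1.16 -0.15]
d cm [ 0.1   0.2  -1.35] rot [-0.007 -0.001  0.003] 3.2667Traceback (most recent call last):
  File "s.py", line 3, in <module>
    o=robot.get_obs();print(o['position'].round(4),o['ft_force'].round(2),o['grip_width'].round(4),o['time'])
                                                                          ^^^^^^^^^^^^^^^^^^^^^
AttributeError: 'float' object has no attribute 'round'
```

```bash
sed -i "s/o\['grip_width'\].round(4)/o['grip_width']/" s.py; python3 s.py s3
```

```text
[0.6013 0.2422 0.1515] [-0.6  -0.16 -0.61] 0.00044609592074019717 3.2667
[[0.584 0.22  0.122]
 [0.583 0.217 0.126]
 [0.58  0.24  0.129]
 [0.587 0.249 0.132]
 [0.59  0.245 0.136]
 [0.591 0.224 0.138]
 [0.591 0.259 0.141]
 [0.593 0.24  0.192]
 [0.593 0.241 0.197]
 [0.597 0.228 0.201]
 [0.591 0.248 0.205]
 [0.592 0.25  0.21 ]
 [0.613 0.234 0.214]
 [0.605 0.233 0.219]
 [0.596 0.231 0.223]]
```

View pics/s3.png

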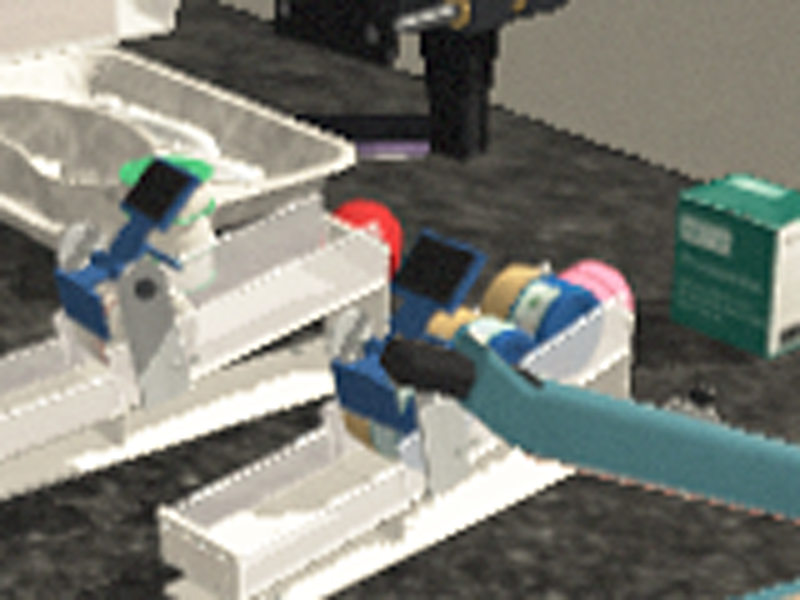

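```bash
python3 - <<'E'
from h import *
from scipy.spatial.transform import Rotation as R
o=robot.get_obs();c=robot.camera('wrist');save(c,'w3')
K=c['intrinsics'];T=c['tool_from_camera'];Q=R.from_quat(o['tool_rot']);print(K)
v,u=np.mgrid[0:420,0:560];z=c['z_map']
x=np.stack([(u-K[0,2])/K[0,0]*z,(v-K[1,2])/K[1,1]*z,z],-1)
tl=x@T[:3,:3].T+T[:3,3]
W=tl@Q.as_matrix().T+o['position']
for (a,b) in [(150,100),(450,60),(100,250)]:print('table?',W[b,a],c['color'][b,a])
ti=np.linalg.inv(T)
for p in ([0,0,0],[0,0,-.038],[0,0,-.07]):
    y=K@(ti[:3,:3]@np.array(p)+ti[:3,3]);print(p,y[:2]/y[2])
for r in robot.tip_of('gold_pad','wrist')[:2]:
    a,b=r['xy'];print(r['p'],a,b,W[int(b),int(a)])
np.save('W.npy',W);np.save('tl.npy',tl)
m=(z>0)&(abs(tl[...,0])<.02)&(abs(tl[...,1])<.03)&(tl[...,2]<.02)
q=tl[m];print(len(q),q.min(0),q.max(0))
E
```

```text
[[332.54635079   0.         278.13242037]
 [  0.         332.54635079 211.76373673]
 [  0.           0.           1.        ]]
table? [0.44713392 0.28410867 0.00139336] [36 33 33]
table? [0.71285974 0.42395818 0.00182301] [79 74 69]
table? [0.43619543 0.10680503 0.00063342] [78 74 68]
[0, 0, 0] [277.75658658 235.85369309]
[0, 0, -0.038] [277.61300237 258.80034255]
[0, 0, -0.07] [277.43551314 287.1654617 ]
3407 [-0.00965973 -0.01934422 -0.15400496] [0.0199946  0.02996103 0.0199822 ]
```

View pics/w3.png

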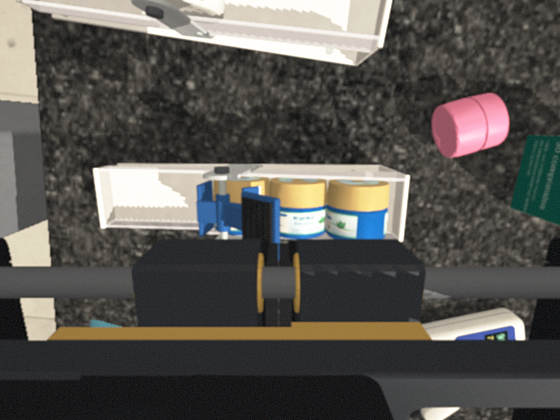

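send_rows(deltas=[{"tx":0,"ty":0.2,"tz":0.8,"rx":0,"ry":0,"rz":0},{"tx":0,"ty":0.2,"tz":1.6,"rx":0,"ry":0,"rz":0},{"tx":0,"ty":0.2,"tz":2.4,"rx":0,"ry":0,"rz":0},{"tx":0,"ty":0.2,"tz":3.0,"rx":0,"ry":0,"rz":0},{"tx":0,"ty":0.2,"tz":3.0,"rx":0,"ry":0,"rz":0}])

```text
time: 3.83
position: [0.6042, 0.2432, 0.1231]
tool_rot: [0.569, 0.823, -0.001, -0.001]
ft_force: [-0.1, -0.5, -0.7]
grip_width: 0.0002
```

```bash
python3 t.py .017 .065; python3 s.py s4
```

```text
pos [0.6042 0.2432 0.1231] [-0.06 -0.46 -0.69] 0.00021256291475119495 [ 0.21  0.63  1.42 -0.    1.1  -0.15]
d cm [ 0.11 -0.07  5.81] rot [-0.004 -0.001  0.003] 3.8333
[0.6042 0.2432 0.1231] [-0.06 -0.46 -0.69] 0.00021256291475119495 3.8333
[[0.579 0.237 0.122]
 [0.585 0.217 0.126]
 [0.58  0.246 0.129]
 [0.589 0.219 0.132]
 [0.588 0.24  0.135]
 [0.596 0.223 0.138]
 [0.591 0.259 0.141]
 [0.593 0.246 0.164]
 [0.611 0.233 0.169]
 [0.609 0.234 0.174]
 [0.615 0.234 0.178]
 [0.612 0.236 0.183]
 [0.596 0.236 0.188]
 [0.598 0.23  0.192]
 [0.614 0.233 0.197]]
```

View pics/s4.png

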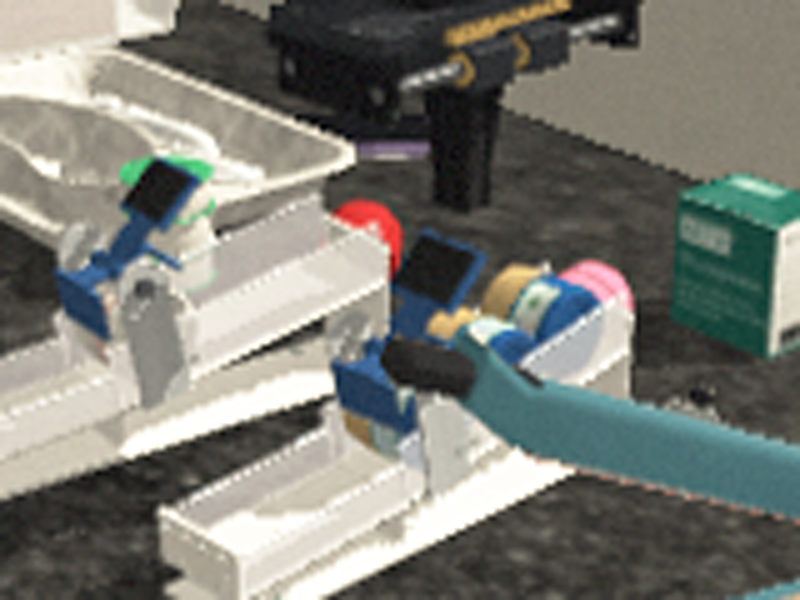

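send_rows(deltas=[{"tx":0.1,"ty":0,"tz":1.0,"rx":0,"ry":0,"rz":0},{"tx":0.1,"ty":0,"tz":2.0,"rx":0,"ry":0,"rz":0},{"tx":0.1,"ty":0,"tz":3.0,"rx":0,"ry":0,"rz":0},{"tx":0.1,"ty":0,"tz":3.5,"rx":0,"ry":0,"rz":0},{"tx":0.1,"ty":0,"tz":3.5,"rx":0,"ry":0,"rz":0}])

```text
time: 4.3
position: [0.6151, 0.2481, 0.0937]
tool_rot: [0.569, 0.822, 0.009, 0.007]
ft_force: [8.5, 5.6, 7.7]
grip_width: 0.0003
```

```bash
python3 t.py .017 .065; python3 s.py s5
```

```text
pos [0.6151 0.2481 0.0937] [8.53 5.61 7.73] 0.00025090874538029426 [ 0.21  0.67  1.43  0.    1.02 -0.15]
d cm [ 0.05 -1.35  2.84] rot [0.023 0.    0.002] 4.3
[0.6151 0.2481 0.0937] [8.53 5.61 7.73] 0.00025090874538029426 4.3
[[0.579 0.256 0.117]
 [0.584 0.238 0.12 ]
 [0.594 0.235 0.123]
 [0.597 0.241 0.125]
 [0.601 0.233 0.128]
 [0.599 0.241 0.13 ]
 [0.62  0.238 0.133]
 [0.626 0.238 0.138]
 [0.617 0.237 0.142]
 [0.618 0.239 0.147]
 [0.621 0.24  0.151]
 [0.609 0.24  0.156]
 [0.602 0.243 0.161]
 [0.627 0.242 0.166]
 [0.623 0.239 0.17 ]]
```

View pics/s5.png

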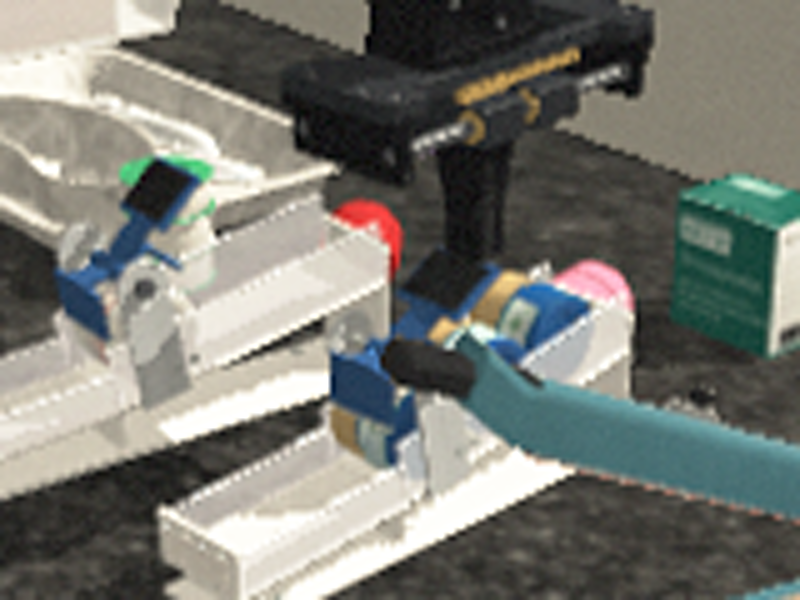

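send_rows(deltas=[{"tx":0,"ty":0,"tz":-1.2,"rx":0,"ry":0,"rz":0},{"tx":0,"ty":0,"tz":-2.4,"rx":0,"ry":0,"rz":0},{"tx":0,"ty":-0.6,"tz":-3.0,"rx":0,"ry":0,"rz":0},{"tx":0,"ty":-1.4,"tz":-3.0,"rx":0,"ry":0,"rz":0},{"tx":0,"ty":-1.4,"tz":-3.0,"rx":0,"ry":0,"rz":0}])

```text
time: 4.77
position: [0.589, 0.2387, 0.1198]
tool_rot: [0.569, 0.823, -0.002, -0.001]
ft_force: [-0.8, -0.1, -0.9]
grip_width: 0.0004
```

```bash
python3 t.py .004 .12; python3 s.py s6
```

```text
pos [0.589  0.2387 0.1198] [-0.82 -0.1  -0.93] 0.0004400047785888919 [ 0.21  0.62  1.46 -0.    1.07 -0.15]
d cm [ 0.    0.18 -0.02] rot [-0.004 -0.     0.003] 4.7667
[0.589  0.2387 0.1198] [-0.82 -0.1  -0.93] 0.0004400047785888919 4.7667
[[0.577 0.246 0.122]
 [0.576 0.249 0.126]
 [0.586 0.23  0.129]
 [0.58  0.252 0.132]
 [0.584 0.249 0.135]
 [0.597 0.236 0.138]
 [0.597 0.236 0.141]
 [0.584 0.233 0.16 ]
 [0.579 0.244 0.165]
 [0.582 0.227 0.17 ]
 [0.583 0.231 0.174]
 [0.579 0.24  0.179]
 [0.582 0.235 0.183]
 [0.594 0.232 0.187]
 [0.589 0.227 0.192]]
```

View pics/s6.png

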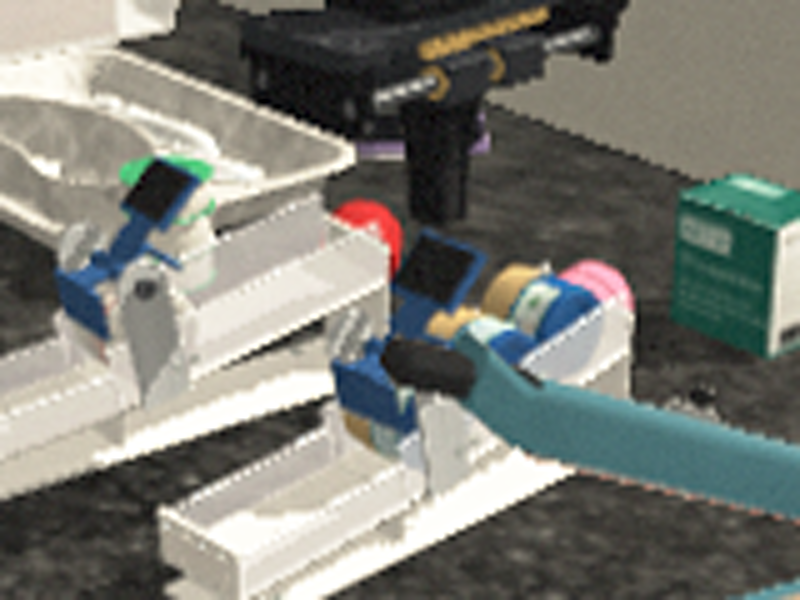

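send_rows(deltas=[{"tx":0,"ty":0.2,"tz":1.2,"rx":0,"ry":0,"rz":0},{"tx":0,"ty":0.4,"tz":2.2,"rx":0,"ry":0,"rz":0},{"tx":0,"ty":0.6,"tz":3.2,"rx":0,"ry":0,"rz":0},{"tx":0,"ty":0.9,"tz":4.2,"rx":0,"ry":0,"rz":0},{"tx":0,"ty":0.9,"tz":4.2,"rx":0,"ry":0,"rz":0}])

```text
time: 5.23
position: [0.6057, 0.244, 0.0779]
tool_rot: [0.569, 0.822, 0.004, 0.003]
ft_force: [0.3, -0.0, 2.1]
grip_width: 0.0005
```

```bash
python3 t.py .017 .065; python3 s.py s7
```

```text
pos [0.6057 0.244  0.0779] [ 0.26 -0.01  2.13] 0.0005490250674752357 [ 0.21  0.68  1.46  0.    0.99 -0.15]
d cm [ 0.1  -0.27  1.29] rot [0.009 0.001 0.003] 5.2333
[0.6057 0.244  0.0779] [ 0.26 -0.01  2.13] 0.0005490250674752357 5.2333
[[0.593 0.233 0.11 ]
 [0.595 0.254 0.112]
 [0.595 0.249 0.114]
 [0.606 0.232 0.119]
 [0.607 0.233 0.124]
 [0.598 0.233 0.128]
 [0.607 0.235 0.134]
 [0.594 0.247 0.14 ]
 [0.61  0.234 0.145]
 [0.595 0.237 0.149]
 [0.599 0.23  0.153]
 [0.615 0.235 0.157]
 [0.601 0.228 0.161]
 [0.596 0.228 0.165]
 [0.59  0.244 0.168]]
```

View pics/s7.png

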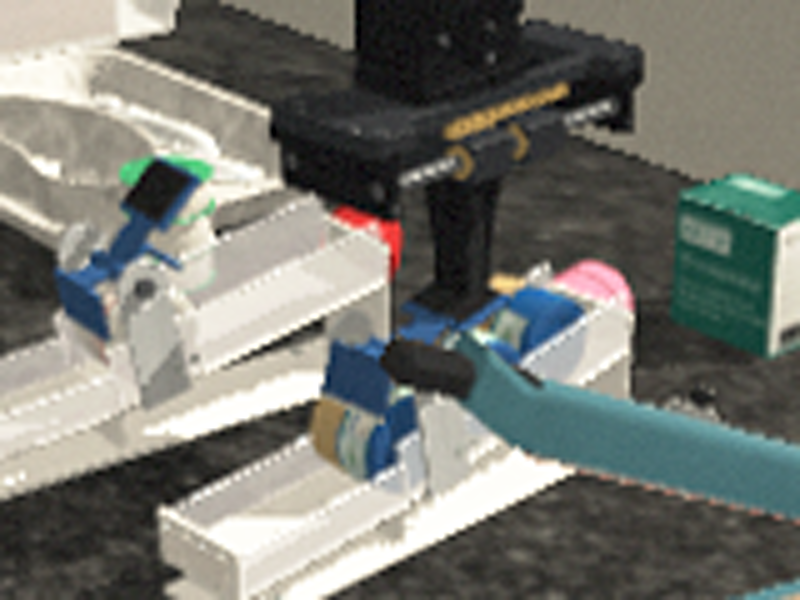

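send_rows(deltas=[{"tx":0,"ty":0.1,"tz":0.7,"rx":0,"ry":0,"rz":0},{"tx":0,"ty":0.1,"tz":1.3,"rx":0,"ry":0,"rz":0},{"tx":0,"ty":0.1,"tz":1.8,"rx":0,"ry":0,"rz":0},{"tx":0,"ty":0.1,"tz":2.0,"rx":0,"ry":0,"rz":0},{"tx":0,"ty":0.1,"tz":2.0,"rx":0,"ry":0,"rz":0}])

```text
time: 5.7
position: [0.605, 0.2439, 0.0644]
tool_rot: [0.569, 0.823, 0.003, 0.003]
ft_force: [-4.3, -0.6, 32.3]
grip_width: 0.0004
```

```bash
python3 t.py .017 .065; python3 s.py s8
```

```text
pos [0.605  0.2439 0.0644] [-4.34 -0.56 32.29] 0.00040939900230265553 [ 0.21  0.7   1.46 -0.    0.97 -0.15]
d cm [ 0.08 -0.19 -0.06] rot [0.008 0.001 0.003] 5.7
[0.605  0.2439 0.0644] [-4.34 -0.56 32.29] 0.00040939900230265553 5.7
[[0.6   0.23  0.11 ]
 [0.615 0.238 0.115]
 [0.598 0.232 0.12 ]
 [0.604 0.232 0.125]
 [0.599 0.229 0.13 ]
 [0.606 0.232 0.135]
 [0.596 0.234 0.139]
 [0.611 0.237 0.143]
 [0.589 0.243 0.147]
 [0.615 0.235 0.151]
 [0.587 0.245 0.155]
 [0.611 0.238 0.159]
 [0.587 0.222 0.169]
 [0.621 0.215 0.179]
 [0.587 0.195 0.181]]
```

View pics/s8.png

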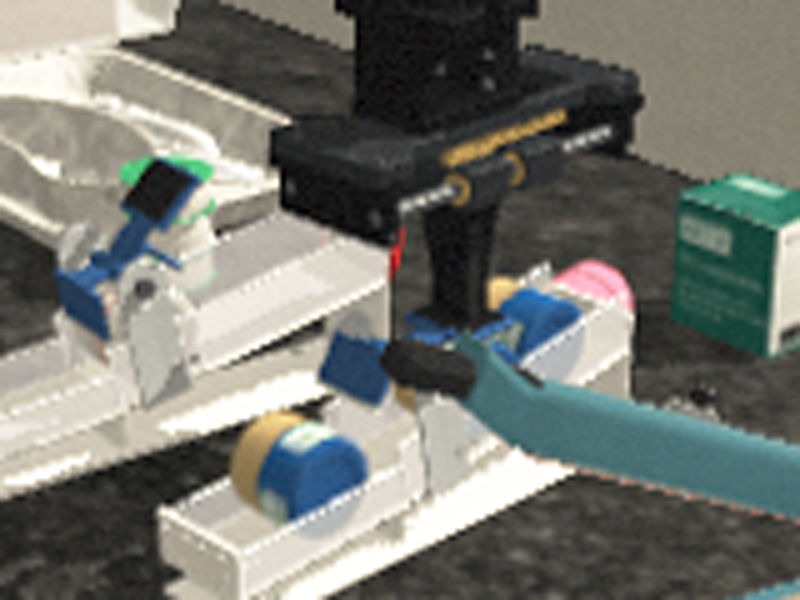

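send_rows(deltas=[{"tx":0,"ty":-0.2,"tz":-1.5,"rx":0,"ry":0,"rz":0},{"tx":0,"ty":-0.6,"tz":-3.0,"rx":0,"ry":0,"rz":0},{"tx":0,"ty":-1.1,"tz":-4.5,"rx":0,"ry":0,"rz":0},{"tx":0,"ty":-1.6,"tz":-6.5,"rx":0,"ry":0,"rz":0},{"tx":0,"ty":-1.6,"tz":-6.5,"rx":0,"ry":0,"rz":0}])

```text
time: 6.17
position: [0.5864, 0.2375, 0.1254]
tool_rot: [0.569, 0.823, 0.001, 0.001]
ft_force: [1.0, 0.2, 0.9]
grip_width: 0.0001
```

send_rows(deltas=[{"tx":0,"ty":0,"tz":0,"rx":0,"ry":0,"rz":0},{"tx":0,"ty":0,"tz":0,"rx":0,"ry":0,"rz":0},{"tx":0,"ty":0,"tz":0,"rx":0,"ry":0,"rz":0},{"tx":0,"ty":0,"tz":0,"rx":0,"ry":0,"rz":0},{"tx":0,"ty":0,"tz":0,"rx":0,"ry":0,"rz":0}])

```text
time: 6.58
position: [0.586, 0.2373, 0.122]
tool_rot: [0.569, 0.823, -0.001, -0.001]
ft_force: [0.5, -0.6, 0.2]
grip_width: 0.0006
```

```bash
python3 t.py .004 .12; python3 s.py s9
```

```text
pos [0.586  0.2373 0.122 ] [ 0.52 -0.58  0.25] 0.0005535010942264561 [ 0.21  0.61  1.47  0.    1.07 -0.15]
d cm [0.03 0.52 0.2 ] rot [-0.002 -0.     0.003] 6.5833
[0.586  0.2373 0.122 ] [ 0.52 -0.58  0.25] 0.0005535010942264561 6.5833
[[0.583 0.224 0.121]
 [0.582 0.239 0.126]
 [0.586 0.229 0.129]
 [0.592 0.22  0.132]
 [0.588 0.24  0.135]
 [0.594 0.23  0.138]
 [0.6   0.226 0.141]
 [0.579 0.227 0.163]
 [0.598 0.229 0.167]
 [0.575 0.243 0.171]
 [0.593 0.229 0.176]
 [0.581 0.22  0.18 ]
 [0.582 0.224 0.184]
 [0.583 0.224 0.189]
 [0.575 0.231 0.193]]
```

View pics/s9.png

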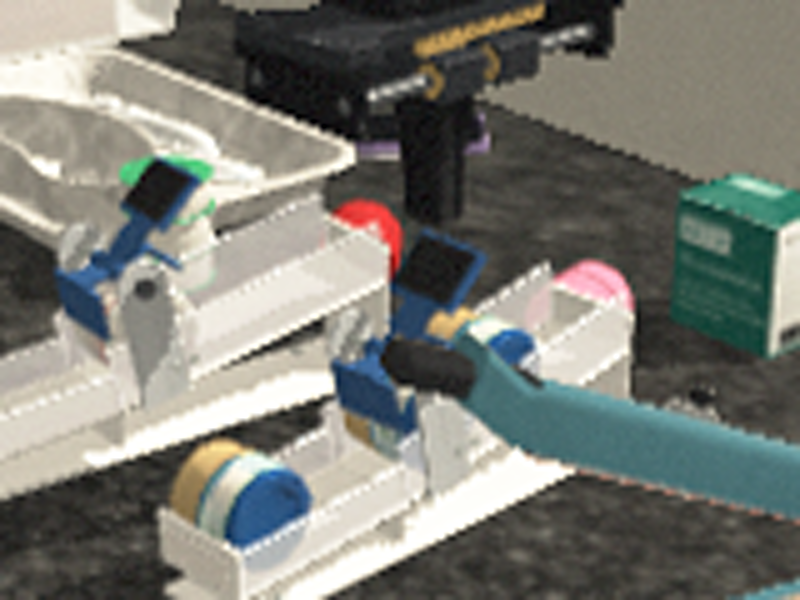

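send_rows(deltas=[{"tx":0,"ty":0.3,"tz":0,"rx":0,"ry":0,"rz":0},{"tx":0,"ty":0.3,"tz":0,"rx":0,"ry":0,"rz":0},{"tx":0,"ty":0.3,"tz":0,"rx":0,"ry":0,"rz":0},{"tx":0,"ty":0.3,"tz":0,"rx":0,"ry":0,"rz":0},{"tx":0,"ty":0.3,"tz":0,"rx":0,"ry":0,"rz":0}])

```text
time: 7.05
position: [0.5893, 0.2385, 0.1233]
tool_rot: [0.569, 0.823, -0.0, 0.0]
ft_force: [0.2, 0.2, 0.2]
grip_width: 0.0004
```

send_rows(deltas=[{"tx":0,"ty":0.2,"tz":1.4,"rx":0,"ry":0,"rz":0},{"tx":0,"ty":0.4,"tz":2.4,"rx":0,"ry":0,"rz":0},{"tx":0,"ty":0.6,"tz":3.4,"rx":0,"ry":0,"rz":0},{"tx":0,"ty":0.9,"tz":4.4,"rx":0,"ry":0,"rz":0},{"tx":0,"ty":0.9,"tz":4.4,"rx":0,"ry":0,"rz":0}])

```text
time: 7.47
position: [0.6075, 0.2448, 0.0819]
tool_rot: [0.569, 0.822, 0.008, 0.006]
ft_force: [8.7, 4.2, 7.7]
grip_width: 0.0006
```

```bash
python3 t.py .017 .065; python3 s.py s10
```

```text
pos [0.6075 0.2448 0.0819] [8.68 4.19 7.65] 0.0006210098303188706 [ 0.21  0.68  1.46  0.    0.99 -0.15]
d cm [ 0.08 -0.49  1.68] rot [0.021 0.001 0.002] 7.4667
[0.6075 0.2448 0.0819] [8.68 4.19 7.65] 0.0006210098303188706 7.4667
[[0.589 0.253 0.111]
 [0.598 0.249 0.114]
 [0.599 0.244 0.115]
 [0.607 0.228 0.118]
 [0.596 0.246 0.123]
 [0.599 0.235 0.127]
 [0.607 0.233 0.132]
 [0.607 0.234 0.137]
 [0.61  0.235 0.142]
 [0.601 0.233 0.147]
 [0.613 0.236 0.152]
 [0.594 0.242 0.155]
 [0.596 0.235 0.16 ]
 [0.597 0.231 0.164]
 [0.617 0.233 0.168]]
```

View pics/s10.png

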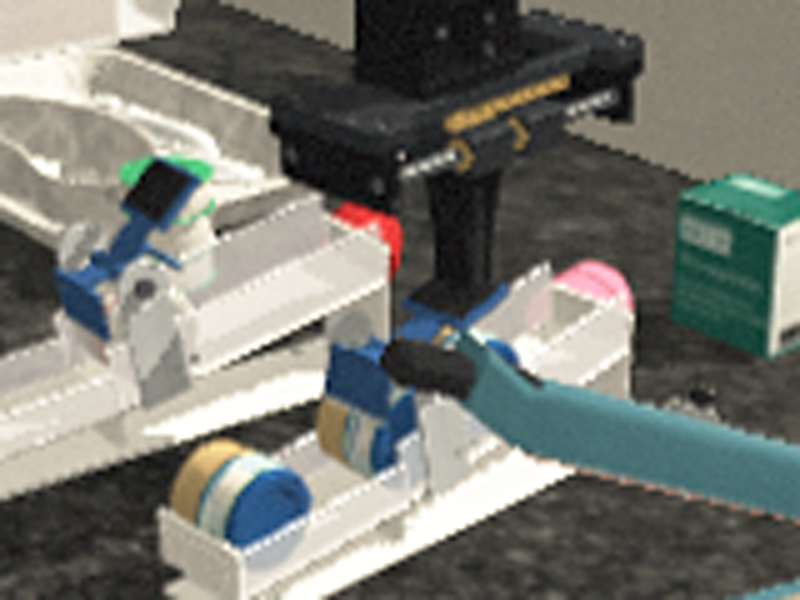

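send_rows(deltas=[{"tx":0,"ty":0,"tz":0.7,"rx":0,"ry":0,"rz":0},{"tx":0,"ty":0,"tz":1.3,"rx":0,"ry":0,"rz":0},{"tx":0,"ty":0,"tz":1.8,"rx":0,"ry":0,"rz":0},{"tx":0,"ty":0,"tz":2.0,"rx":0,"ry":0,"rz":0},{"tx":0,"ty":0,"tz":2.0,"rx":0,"ry":0,"rz":0}])

```text
time: 7.93
position: [0.6028, 0.2429, 0.0648]
tool_rot: [0.569, 0.823, 0.004, 0.004]
ft_force: [-1.3, -0.9, 19.4]
grip_width: 0.0003
```

```bash
python3 t.py .017 .065; python3 s.py s11
```

```text
pos [0.6028 0.2429 0.0648] [-1.34 -0.87 19.35] 0.00031630447560469755 [ 0.21  0.7   1.47  0.    0.96 -0.15]
d cm [ 0.09  0.05 -0.02] rot [0.011 0.002 0.003] 7.9333
[0.6028 0.2429 0.0648] [-1.34 -0.87 19.35] 0.00031630447560469755 7.9333
[[0.596 0.238 0.11 ]
 [0.61  0.234 0.115]
 [0.605 0.235 0.121]
 [0.592 0.243 0.125]
 [0.61  0.235 0.131]
 [0.594 0.23  0.136]
 [0.589 0.243 0.139]
 [0.603 0.232 0.144]
 [0.586 0.241 0.149]
 [0.596 0.228 0.152]
 [0.593 0.228 0.155]
 [0.585 0.241 0.159]
 [0.579 0.221 0.17 ]
 [0.581 0.205 0.178]
 [0.646 0.222 0.18 ]]
```

View pics/s11.png

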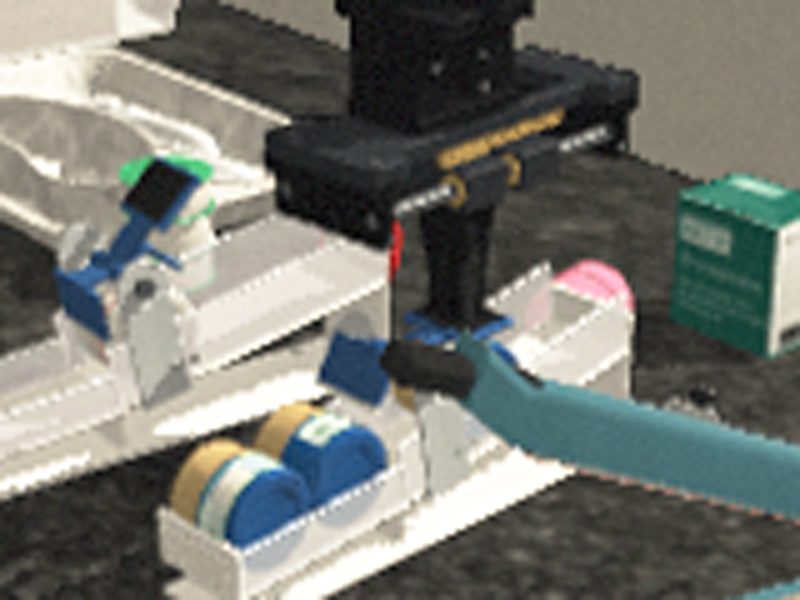

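Second jar is out (305, 440 in the crop), lying against the first. Release.

send_rows(deltas=[{"tx":0,"ty":-0.2,"tz":-1.5,"rx":0,"ry":0,"rz":0},{"tx":0,"ty":-0.6,"tz":-3.0,"rx":0,"ry":0,"rz":0},{"tx":0,"ty":-1.1,"tz":-4.5,"rx":0,"ry":0,"rz":0},{"tx":0,"ty":-1.5,"tz":-7.0,"rx":0,"ry":0,"rz":0},{"tx":0,"ty":-1.5,"tz":-10.0,"rx":0,"ry":0,"rz":0}])

```text
time: 8.4
position: [0.5803, 0.2356, 0.1581]
tool_rot: [0.569, 0.823, -0.003, -0.003]
ft_force: [-0.1, -0.3, -1.0]
grip_width: 0.0003
```

send_rows(deltas=[{"tx":0,"ty":0,"tz":-1,"rx":0,"ry":0,"rz":0},{"tx":0,"ty":0,"tz":-2,"rx":0,"ry":0,"rz":0},{"tx":0,"ty":0,"tz":-2,"rx":0,"ry":0,"rz":0},{"tx":0,"ty":0,"tz":-2,"rx":0,"ry":0,"rz":0},{"tx":0,"ty":0,"tz":-2,"rx":0,"ry":0,"rz":0}])

```text
time: 8.82
position: [0.5825, 0.2361, 0.1775]
tool_rot: [0.569, 0.823, -0.001, -0.001]
ft_force: [0.2, -0.1, 0.1]
grip_width: 0.0005
```

send_rows(deltas=[{"tx":0,"ty":0,"tz":0,"rx":0,"ry":0,"rz":0},{"tx":0,"ty":0,"tz":0,"rx":0,"ry":0,"rz":0},{"tx":0,"ty":0,"tz":0,"rx":0,"ry":0,"rz":0},{"tx":0,"ty":0,"tz":0,"rx":0,"ry":0,"rz":0},{"tx":0,"ty":0,"tz":0,"rx":0,"ry":0,"rz":0}])

```text
time: 9.23
position: [0.5836, 0.2364, 0.1789]
tool_rot: [0.569, 0.823, -0.0, -0.0]
ft_force: [0.0, 0.3, -0.3]
grip_width: 0.0005
```

```bash
python3 s.py s12; python3 - <<'E'
from h import *
for n in('scene','side'):
    c=robot.camera(n);save(c,n+'f')
    for l in('gold_pad','gold_1_mid','white_pad','white_1_mid','syrup_mid'):
        for r in robot.tip_of(l,n)[:3]:
            print(n,l,round(r['p'],2),np.round(r['xy']),w(c,*r['xy']).round(3))
E
```

```text
[0.5836 0.2364 0.1789] [ 0.02  0.32 -0.33] 0.00045766592440265046 9.2333
[[0.576 0.237 0.123]
 [0.584 0.225 0.126]
 [0.583 0.224 0.129]
 [0.584 0.236 0.132]
 [0.594 0.23  0.135]
 [0.59  0.261 0.138]
 [0.592 0.26  0.141]
 [0.582 0.224 0.219]
 [0.577 0.229 0.223]
 [0.596 0.23  0.228]
 [0.577 0.235 0.232]
 [0.58  0.225 0.236]
 [0.592 0.229 0.241]
 [0.575 0.232 0.245]
 [0.585 0.226 0.25 ]]
scene gold_pad 0.61 [298. 182.] [0.596 0.239 0.141]
scene gold_1_mid 0.81 [293. 248.] [0.453 0.188 0.07 ]
scene gold_1_mid 0.44 [296. 187.] [0.586 0.24  0.134]
scene white_pad 0.43 [294. 224.] [0.516 0.215 0.078]
scene white_1_mid 0.57 [226. 217.] [0.453 0.373 0.097]
side gold_pad 0.62 [296. 205.] [0.586 0.235 0.13 ]
side gold_1_mid 0.92 [257. 249.] [0.457 0.171 0.067]
side white_pad 0.81 [240. 189.] [0.492 0.391 0.133]
side white_pad 0.48 [201. 203.] [0.403 0.482 0.07 ]
side white_pad 0.39 [240. 234.] [0.483 0.38  0.004]
side white_1_mid 0.41 [235. 211.] [0.462 0.347 0.091]
```

View pics/s12.png

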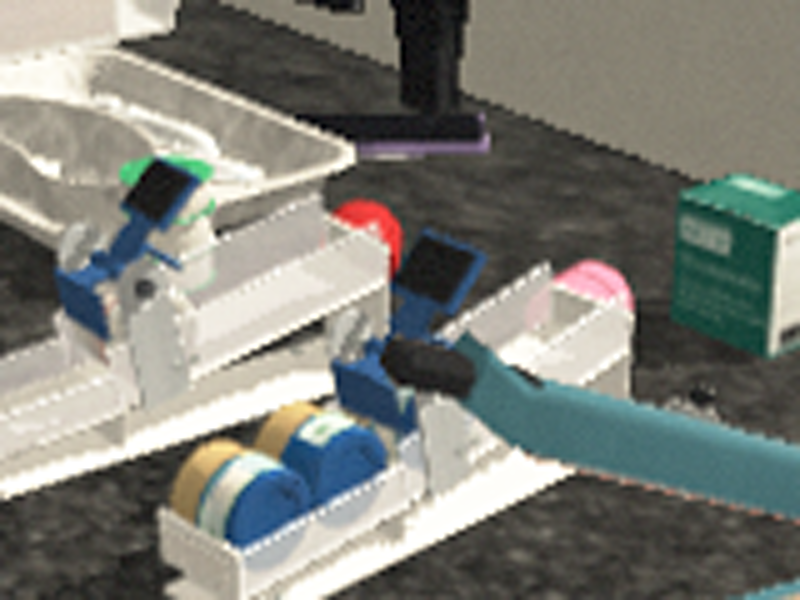

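```bash
python3 -c "
import cv2
i=cv2.imread('pics/scenef.png');cv2.imwrite('pics/scenefz.png',cv2.resize(i[110:320,130:410],None,fx=2.8,fy=2.8))"
```

```text
(no output)
```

View pics/scenef.png

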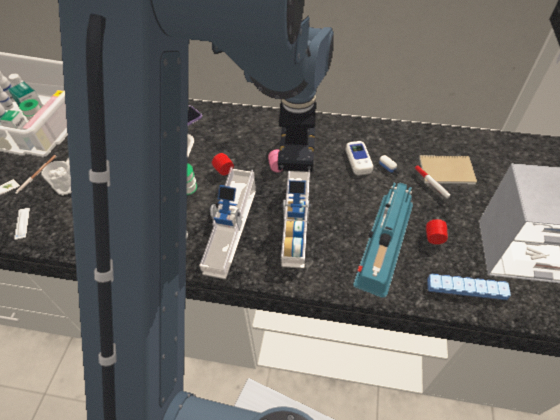

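```bash
python3 - <<'E'
from h import *
c=robot.camera('wrist')
a=cv2.resize(c['color'][130:260,70:430,::-1],None,fx=2.2,fy=2.2);b=cv2.resize(cv2.imread('pics/scenef.png')[160:275,250:330],None,fx=2.5,fy=2.5)
cv2.imwrite('pics/wf.png',a);cv2.imwrite('pics/sf.png',b)
E
```

```text
(no output)
```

View pics/wf.png

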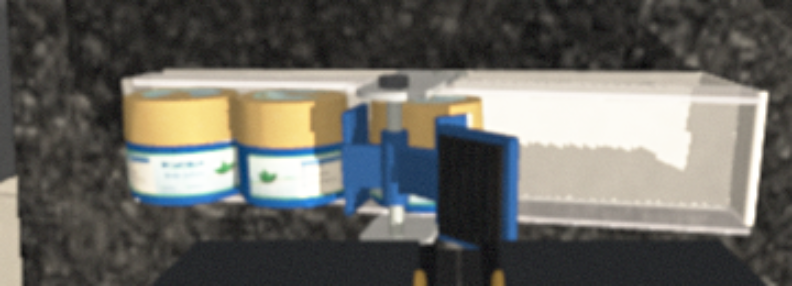

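View pics/sf.png

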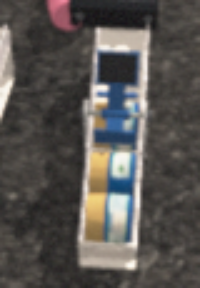

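The wrist view shows two jars in the trough, the third just behind the closed gate and the rocker up. The tip is well clear of the pad.

```bash
python3 -c "
from rig import robot
print(robot.hand_in(), robot.get_obs()['time'])"
```

```text
the job is handed in; nothing more can be done
the job is handed in; nothing more can be done
```

I pressed and released the gold rack's pad twice with closed fingertips. Two gold-lidded jars rolled out one after the other, and I handed the job in at about 9.6 s of robot time.

**Final state:** My last side, scene and wrist pictures showed:
- Both dispensed jars are lying against each other in the trough.
- The gold rocker is fully up and its gate closed.
- The third jar is right behind the gate.
- The white rack and its jar look unmoved. The detections agree with the start to within about 1 cm.
- The fingertips are about 7 cm above the pad, and the wrist force is near zero.

**What disagreed or could not be confirmed:**
- **Fingertip height:** With the fingers closed, the visible tips were about 38 mm above the reported tool position. The camera calibration and the contact force both bore this out, so I went by what the cameras showed.
- **Aborted press:** On the first try the fingers landed too near the pad's uphill edge and were dragged uphill. I stopped partway, lifted off, and pressed again further downhill. No jar was released, and the pad sprang back.
- **Force at the stop:** It reached about 32 N on the first full press and 19 N on the second.
- **Third jar:** I judged its position by eye only; I did not measure it.
- **Syrup bottle:** In the last scene picture the arm hides it, so I did not confirm its position at the end. The fingers stayed above its height, and no unexpected contact force was reported.

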